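Weigh a glaze tub on the studio's beam scale

TASK

Weigh the small tub of glaze: set it gently on the pan of the beam scale and let go, then slide the poise along the notched beam until, with nothing touching the scale, the pointer comes to rest level with the black centre block of its index plate. Leave the tub standing on the pan, treat the scale's fine bearing gently, and leave the other things on the bench where they are.

Things in the scene. Friction and masses are not known exactly. Their poses are not given: they have to be found in the camera images.
- tub: The SMALL tub of glaze to be weighed: closed upright plastic cylinder, 60 mm diameter, 75 mm tall, standing on the bench; it is the smaller of the two tubs. Its mass differs each time, 0.28 to 0.56 kg. Origin: centre of its underside, z up.
- scale: Fixed stand of the beam scale; green base plate 100 x 420 x 22 mm, bolted down. Origin on the bench under the pivot, which is 100 mm up; +y runs from pivot to pointer, +z up. Pillar cheeks at the pivot reach 120 mm high, 22 mm either side of the beam, 12 mm along it. A white index plate at the pointer's end, on the -x side, is 144 mm high.
- beam: Steel beam, 12 x 16 mm, notched on top. Origin at the pivot, +y to the pointer. Tilts 0.075 rad either way to stops, positive = pointer up; settles in about 1 s. Pointer high: the poise must go further out. It carries pan and poise; the fingers must not put over 20 N on any of them, and while they touch, the pointer reads false.
- pan_top (a point): Centre of the top surface of the round pan: 114 mm flat inside, rim 4 mm high, about 130 mm above the bench and 80 mm from the pivot, on the side away from the pointer. The pan stays level and rises or sinks up to 6 mm with the beam. Tub must not hit it with over 25 N.
- poise_knob (a point): Top centre of the poise's upright round knob, 16 mm diameter, 40 mm tall, 60 mm above the beam's axis; below it a dark steel block 30 mm long, 40 wide, 34 high astride the beam. Slides 55 to 235 mm out from the pivot, clicking into notches 6 mm apart (about 5 N a click), and stays put. One notch = 0.03 rad = 8.5 mm at the pointer, when clear of the stops.
- pointer_tip (a point): End of the pointer, 285 mm from the pivot; it moves up and down by about 21 mm either way.
- index (a point): Fixed point at the height of the middle of the black centre block (12 mm tall) on the white index plate, where the pointer's tip stands when the beam is level. Same axes as the scale.
- tall_tub: Bystander: the larger tub, 74 mm diameter, 95 mm tall. Origin: centre of its underside.
- bowl: Bystander: terracotta bowl, 96 mm across, 45 mm high. Origin: centre of its underside.
- brush: Bystander: brush lying on the bench. Origin: on its underside.
Mind the look-alikes: they are no part of the job. Leave any green or yellow look-alike of the tub alone.

How it is judged:
On the way:
1. the small tub stands upright on the pan, let go (horizontal distance between tub and pan_top below 0.025 m and distance between tub and pan_top below 0.028 m and angle between tub's own z axis and vertical below 0.1 rad and contact force between tub and beam above 1 N and contact force between the fingers and tub below 0.1 N), for 0.3 s.
At the end, for the whole second after the job is handed in: The small tub stands upright at rest on the pan (its centre within 25 mm of the pan's centre), and the free beam is at rest with the pointer's tip within 6.2 mm above or below the middle of the index block (horizontal distance between tub and pan_top below 0.025 m and distance between tub and pan_top below 0.028 m and angle between tub's own z axis and vertical below 0.1 rad and linear speed of tub below 0.02 m/s and z of pointer_tip in the frame of index between -0.0062 and 0.0062 m and angular speed of beam below 0.05 rad/s); the robot touches nothing.
It fails at once if the fingers put more than 20 N on the beam, pan or poise (contact force between the fingers and beam above 20 N).
It fails at once if the tub was set down hard: more than 25 N between tub and pan (contact force between tub and beam above 25 N).
It fails at once if a bystander was moved by more than 30 mm (distance of any of tall_tub, bowl, brush from where it was at the start of the episode above 0.03 m).
It also fails if it takes over 72 s, if anything falls off the work surface, if the arm or the gripper's body presses on something with over 40 N, if the wrist force passes 120 N, or if a joint passes its speed limit or range.

ROBOT

A 6-joint arm with a two-finger parallel gripper is mounted at the origin on the work surface. World frame = base frame: x ahead of the robot, y to its left, z up, the work surface at z = 0. Lengths are in m, angles in rad, forces in N, time in s.
With the tool pointing down it reaches from about 0.35 to 0.975 m from the base axis. Payload 4.9 kg.
Tool frame: the origin (TCP) lies at the very end of the fingers, on their centre line; the grasp point (between the pads) lies 19 mm behind it; z points along the fingers, y is the line along which they close (so a half turn about z gives the same grasp; the last joint's range is limited). The gripper opens to 85 mm and grips with 20 to 120 N. Pads are 22 mm wide; open, the fingers measure 114 mm over their backs; the gripper's body (76 mm by 85 mm) begins 54 mm behind the grasp point. The pads swing forward as they close: fully open they stand 13 mm farther back than shut.
Start: joints at [-1.463, 0.053, 1.613, -0, 1.476, -0.119], TCP at [0.141, -0.609, 0.231] pointing down, gripper open.
Joint ranges: [-3.01, 3.01], [-1.01, 2.22], [0.06, 2.58], [-1.02, 4.17], [0.09, 2.62], [-3.14, 3.14]. Speed limits (rad/s): [2.57, 2.57, 3.14, 3.14, 3.14, 3.14].

INTERFACE

Orientations are given as a rotation vector (axis times angle).
In Python, from station import ctrl, imaging gives the robot as it stands.
- The arm moves only by the tool play_rows, never from a script. Its argument "series" is a list of rows, each a list of 3 entries, a list of its own where there are three numbers: the opening, from 0 (shut) to 1 (fully open), then the shift along the tool's x, y, z each as a share of 0.05 m, from -1 to 1, then the turn, a rotation vector about the tool's x, y, z each as a share of 8 degrees, from -1 to 1. In form: [[grip, [dx, dy, dz], [ax, ay, az]], ...]. A call has 1 to 8 rows; each row shifts and turns the commanded pose from where the row before left it, along the tool's axes as they then stand; what a row does not reach is not made up. A row lasts 1/8 s, in which the tool goes at most 62.5 mm and 10.7 degrees, less where a joint would pass 70% of its speed; a pose out of reach is approached as far as the arm can. A call with a number of a shift or a turn outside -1 to 1 is refused whole. A call with a gripper value outside its range is refused whole. The fingers move at their own pace and stop on an object; "force" is the grip in N (left out, the last holds). Time passes only in rows, so rows that do not move let the fingers close. It gives the time, the measured TCP pose, the force, the opening and the grip force at its end, in the units of the state.
- ctrl.get_obs(): the state, without advancing time (a new reading comes with each control period).
- imaging.get_image(name): name is "side" or "top" or "wrist"; returns a dict with "color" (400x640x3 uint8, blue, green, red), "fx", "fy", "cx", "cy" (pixels), "extrinsics" (4x4, takes a point from world to camera coordinates); the wrist camera has in their place "hand_eye" (4x4, takes a point from camera to tool coordinates, whose origin is the TCP and whose axes are the flange's). Camera axes: x right, y down, z forward; pixel columns grow to the right and rows downward; lengths in m; the calibration is good to about 2 mm. A picture is of the moment at which its call begins: read the wrist's pose just before it. There is no depth.
- ctrl.finish_job(): hands the job in; it is judged then, once.
The state is a dict: "t": time; "q": joint angles; "dq": joint speeds; "effort": joint torques, N m; "tool_pos": TCP position; "tool_rot": TCP orientation; "contact_force": force on the tool from outside, world axes, zero at the start; "wrist_torque": the same for the moment, N m; "opening": finger opening in m; "grip_force": force on a finger pad.
Only numpy, scipy, OpenCV 4.12 (cv2) and the standard library are available. Lean on these libraries where they do the work, as an engineer would, in place of code of your own. Each camera call takes 0.05 s, during which the arm holds its last target. There are 200 camera calls.

## Working session

There is one attempt and no reset: what is moved stays moved. The work goes in short steps, Python scripts to look and compute and a tool call to move; the robot and the scene stay as the last step left them, time stands still between calls to the robot, and variables do not carry over. Pictures are saved under pics/ and viewed, at most 10 in all, crops included, and the job is handed in when it is done.

Besides the shell and the picture viewer there is one more tool, called as name(argument=value, ...), one argument or row to a line, values as JSON. play_rows: Moves the arm, as the interface text tells. Shift numbers are shares of 0.05 m and turn numbers shares of 8 degrees, none past 1 either way. Its arguments: {"type":"object","properties":{"series":{"type":"array"},"force":{"type":"number"}},"required":["series"]}

```bash
mkdir -p pics; ls; python3 - <<'E'
from station import ctrl, imaging
import cv2,numpy as np
o=ctrl.get_obs();print({k:np.round(v,3).tolist() for k,v in o.items()})
for n in("side","top"):
    d=imaging.get_image(n);cv2.imwrite(f"pics/{n}0.png",d["color"]);print(n,d["fx"],d["cx"],d["cy"],np.round(d["extrinsics"],3).tolist())
d=imaging.get_image("wrist");print(d["fx"],np.round(d["hand_eye"],3).tolist());cv2.imwrite("pics/w0.png",d["color"])
E
```

```text
pics
{'t': 0.0, 'q': [-1.463, 0.053, 1.614, 0.0, 1.476, -0.119], 'dq': [0.002, -0.002, -0.001, 0.001, -0.0, -0.001], 'effort': [0.002, -39.368, -37.017, 0.0, 0.007, -0.0], 'tool_pos': [0.14, -0.608, 0.23], 'tool_rot': [-3.119, -0.355, -0.0], 'contact_force': [0.422, -0.939, 0.332], 'wrist_torque': [0.017, 0.007, 0.032], 'grip_force': 0.0, 'opening': 0.085}
side 394.0894282229408 316.2993908915922 201.44241817225387 [[0.985, -0.172, 0.006, -0.523], [-0.084, -0.512, -0.855, 0.146], [0.15, 0.842, -0.519, 1.048], [0.0, 0.0, 0.0, 1.0]]
top 409.83511403206955 312.41296465754135 202.93784526155548 [[-0.003, -1.0, -0.009, -0.008], [-0.997, 0.003, -0.081, 0.552], [0.081, 0.009, -0.997, 1.063], [0.0, 0.0, 0.0, 1.0]]
314.06523049258254 [[0.0, -0.963, -0.271, 0.069], [1.0, 0.001, -0.001, -0.001], [0.001, -0.271, 0.963, -0.142], [0.0, 0.0, 0.0, 1.0]]
```

View pics/top0.png

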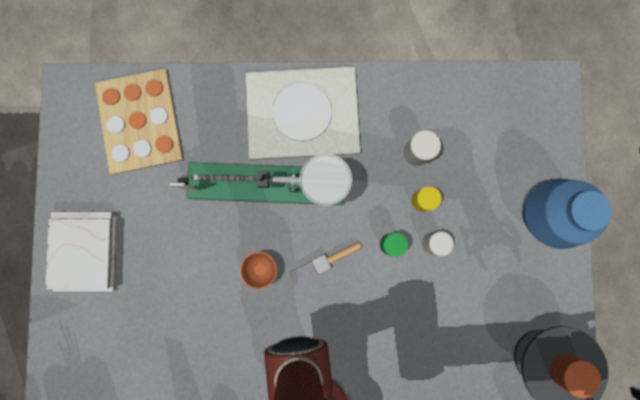

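View pics/side0.png

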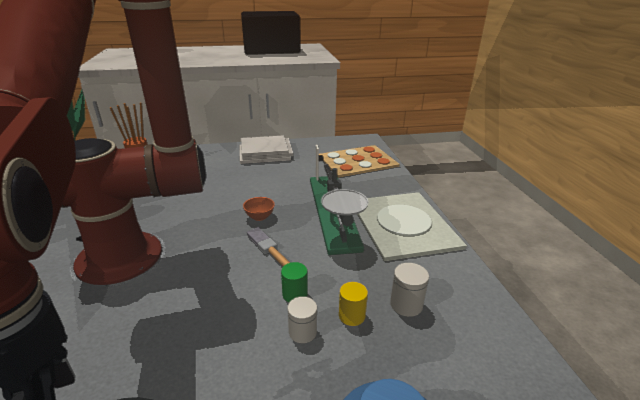

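The top view shows the scale with its pan at (326,179), poise at (263,179) and pointer at about (178,183). There are four candidates for the tub:
- white at top (441,243), side (302,320)
- white at top (425,146), side (410,290)
- green at (395,244)
- yellow at (428,198)

The white one at (441,243) is the small tub. It looks smaller in the side view even though it stands nearer. I'll confirm that with one crop and a size measurement.

```bash
cat > h.py <<'E'
import numpy as np,cv2
from station import ctrl,imaging
from scipy.spatial.transform import Rotation as R
def cast(d,uv,z,T=None):
    T=np.linalg.inv(d["extrinsics"]) if T is None else T
    r=T[:3,:3]@np.array([(uv[0]-d["cx"])/d["fx"],(uv[1]-d["cy"])/d["fy"],1])
    return T[:3,3]+r*(z-T[2,3])/r[2]
def wristT(o,d):
    T=np.eye(4);T[:3,:3]=R.from_rotvec(o["tool_rot"]).as_matrix();T[:3,3]=o["tool_pos"]
    return T@d["hand_eye"]
def totool(o,p): return R.from_rotvec(o["tool_rot"]).as_matrix().T@(np.asarray(p)-o["tool_pos"])
def proj(d,p):
    c=d["extrinsics"]@np.r_[p,1];return np.array([d["fx"]*c[0]/c[2]+d["cx"],d["fy"]*c[1]/c[2]+d["cy"]])
E
python3 - <<'E'
from h import *
d=imaging.get_image("top");s=imaging.get_image("side");im=d["color"]
hsv=cv2.cvtColor(im,cv2.COLOR_BGR2HSV)
m=((hsv[...,2]>165)&(hsv[...,1]<45)).astype(np.uint8)
for n,(x0,y0,x1,y1),z in(("A",(420,222,465,265),.075),("B",(402,122,450,170),.095),("pan",(290,145,360,212),.134)):
    mm=np.zeros_like(m);mm[y0:y1,x0:x1]=m[y0:y1,x0:x1]
    c=max(cv2.findContours(mm,0,2)[0],key=cv2.contourArea);(u,v),r=cv2.minEnclosingCircle(c)
    p=cast(d,(u,v),z);q=cast(d,(u+r,v),z);print(n,u,v,r,p.round(4),"diam",2*np.linalg.norm(q-p))
for n,uv,z in(("poise",(263,179),.16),("tip",(172,183),.1),("brush",(361,244),.01),("brush2",(295,273),.01),("bowl",(258,270),.04),("green",(395,244),.075),("yellow",(428,198),.075)):
    print(n,cast(d,uv,z).round(3))
print(R.from_rotvec(ctrl.get_obs()["tool_rot"]).as_matrix().round(3))
a=cv2.resize(im[130:270,150:470],None,fx=2.5,fy=2.5,interpolation=2)
b=cv2.resize(s["color"][250:350,270:450],None,fx=2,fy=2)
o=np.zeros((560,800,3),np.uint8);o[:350]=a;o[350:550,:360]=b
c=cv2.resize(s["color"][130:230,290:390],None,fx=2.1,fy=2.1);o[350:560,400:610]=c
cv2.imwrite("pics/c1.png",o)
E
```

```text
A 441.14178466796875 243.7985076904297 12.209755897521973 [ 0.4447 -0.3303  0.075 ] diam 0.06068328031777663
B 425.2191162109375 144.34494018554688 14.61855697631836 [ 0.6919 -0.2916  0.095 ] diam 0.0726951234644713
pan 324.0 165.39999389648438 39.650569915771484 [ 0.6332 -0.0382  0.134 ] diam 0.18950249534293842
poise [0.597 0.104 0.16 ]
tip [0.597 0.338 0.1  ]
brush [ 0.443 -0.138  0.01 ]
brush2 [0.368 0.037 0.01 ]
bowl [0.378 0.131 0.04 ]
green [ 0.444 -0.216  0.075]
yellow [ 0.559 -0.301  0.075]
[[ 0.974  0.225 -0.   ]
 [ 0.225 -0.974  0.001]
 [ 0.    -0.001 -1.   ]]
```

View pics/c1.png

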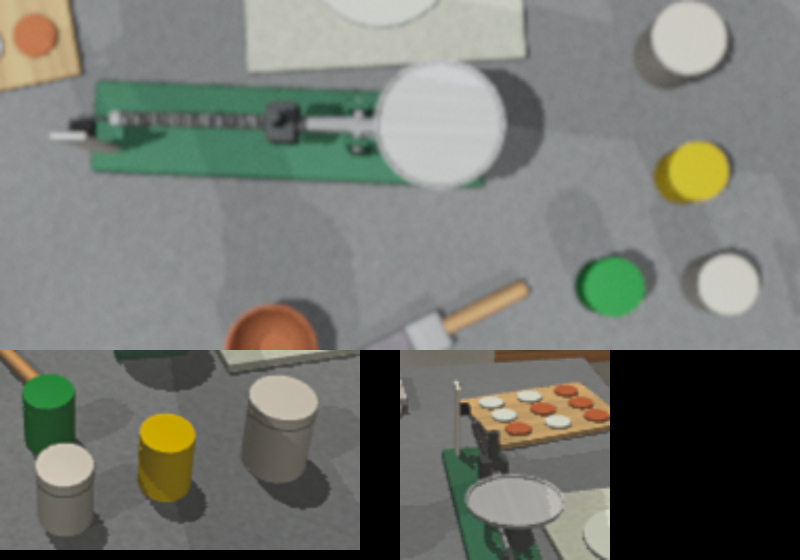

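The crop confirms it. The white tub at (441,243) measures 60.7 mm across, so it is the small one, and the other white tub is 72.7 mm. I'll square the tool and move over it.

play_rows(
  series=[
    [1,[0,0,0],[0,0,0.81]],
    [1,[0,0,0],[0,0,0.81]],
    [1,[0.9,-0.8,0],[0,0,0]],
    [1,[0.9,-0.8,0],[0,0,0]],
    [1,[0.9,-0.8,0],[0,0,0]],
    [1,[0.9,-0.8,0.3],[0,0,0]],
    [1,[0.9,-0.8,0.5],[0,0,0]],
    [1,[0.6,-0.6,0.3],[0,0,0]],
  ],
  force=30,
)

```text
t: 1.25
tool_pos: [0.3947, -0.3783, 0.1761]
tool_rot: [-3.141, -0.003, 0.001]
contact_force: [1.0, -0.7, -0.2]
opening: 0.0853
grip_force: 0.0
```

```bash
python3 - <<'E'
from h import *
o=ctrl.get_obs();d=imaging.get_image("wrist");im=d["color"];cv2.imwrite("pics/w1.png",im)
print(o["t"],o["tool_pos"].round(4) if hasattr(o["tool_pos"],"round") else o["tool_pos"],o["tool_rot"])
T=wristT(o,d)
print("lid px",proj({**d,"extrinsics":np.linalg.inv(T)},(.4447,-.3303,.075)))
print("tool delta to tub (xyz at z .022)",totool(o,(.4447,-.3303,.022))/.05)
E
```

```text
1.25 [ 0.3947 -0.3783  0.1761] [-3.14072086e+00 -3.11271086e-03  7.45727443e-04]
lid px [254.78040717 135.62772803]
tool delta to tub (xyz at z .022) [ 1.00314108 -0.95532956  3.08300133]
```

View pics/w1.png

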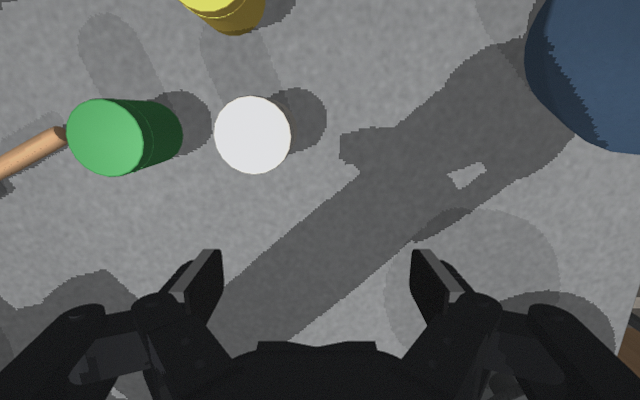

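The wrist view puts the white lid at (253,135) and the prediction was (255,136), so the position is confirmed. Next I'll descend and grip.

play_rows(
  series=[
    [1,[0.5,-0.5,0],[0,0,0]],
    [1,[0.5,-0.46,0],[0,0,0]],
    [1,[0,0,0.8],[0,0,0]],
    [1,[0,0,0.9],[0,0,0]],
    [1,[0,0,0.8],[0,0,0]],
    [1,[0,0,0.5],[0,0,0]],
    [0.3,[0,0,0],[0,0,0]],
    [0.3,[0,0,0],[0,0,0]],
  ],
)

```text
t: 2.3
tool_pos: [0.444, -0.3327, 0.0284]
tool_rot: [3.141, 0.001, 0.001]
contact_force: [0.6, -1.1, -4.0]
opening: 0.0588
grip_force: 34.3
```

play_rows(
  series=[
    [0.3,[0,0,0],[0,0,0]],
    [0.3,[0,0,0],[0,0,0]],
    [0.3,[0,0,0],[0,0,0]],
  ],
)

```text
t: 2.68
tool_pos: [0.4436, -0.3326, 0.0277]
tool_rot: [3.141, 0.001, 0.0]
contact_force: [-0.0, -0.5, -3.0]
opening: 0.0586
grip_force: 34.5
```

play_rows(
  series=[
    [0.3,[0,0,-0.5],[0,0,0]],
    [0.3,[0,0,-0.9],[0,0,0]],
    [0.3,[0,0,-0.9],[0,0,0]],
    [0.3,[0,0,-0.9],[0,0,0]],
    [0.3,[0,0,-0.8],[0,0,0]],
    [0.3,[0.4,-0.6,0],[0,0,0]],
    [0.3,[0.5,-0.8,0],[0,0,0]],
    [0.3,[0.5,-0.8,0],[0,0,0]],
  ],
)

```text
t: 3.68
tool_pos: [0.5137, -0.2213, 0.2271]
tool_rot: [-3.142, 0.0, 0.0]
contact_force: [0.9, -1.3, -5.0]
opening: 0.0589
grip_force: 35.0
```

```bash
python3 - <<'E'
from h import *
o=ctrl.get_obs();print(o["t"],o["tool_pos"],o["opening"],o["contact_force"])
d=imaging.get_image("top");im=cv2.imread("pics/top0.png")
g=cv2.cvtColor(im,6)[140:220,285:370];g=cv2.resize(g,None,fx=4,fy=4,interpolation=2)
c=cv2.HoughCircles(g,cv2.HOUGH_GRADIENT,1.5,40,param1=120,param2=20,minRadius=90,maxRadius=125)
for x,y,r in c[0][:3]:
    u,v=285+(x-1.5)/4,140+(y-1.5)/4;p=cast(d,(u,v),.134);print(u,v,r/4,p, "rad",r/4*(d["extrinsics"]@np.r_[p,1])[2]/d["fx"],totool(o,np.r_[p[:2],.2])/.05)
m=cv2.inRange(cv2.cvtColor(im,40),(60,90,30),(85,255,255));m[:,360:]=0
c=max(cv2.findContours(m,0,2)[0],key=cv2.contourArea);b=cv2.boxPoints(cv2.minAreaRect(c));q=np.array([cast(d,k,.022) for k in b]);print(q.round(3),"ctr",q.mean(0))
E
```

```text
3.675 [ 0.51369579 -0.22128916  0.22710069] 0.058942942794298334 [ 0.85707278 -1.3400373  -5.04961655]Traceback (most recent call last):
  File "<stdin>", line 6, in <module>
TypeError: 'NoneType' object is not subscriptable
```

```bash
python3 - <<'E'
from h import *
o=ctrl.get_obs()
d=imaging.get_image("top");im=cv2.imread("pics/top0.png")
g=cv2.cvtColor(im,6)[140:220,285:370];g=cv2.resize(g,None,fx=4,fy=4,interpolation=2)
c=cv2.HoughCircles(g,cv2.HOUGH_GRADIENT,2,40,param1=60,param2=12,minRadius=90,maxRadius=125)
for x,y,r in (c.reshape(-1,3)[:3] if c is not None else [(166,161,104)]):
    u,v=285+(x-1.5)/4,140+(y-1.5)/4;p=cast(d,(u,v),.134);print(u,v,r/4,p, "rad",r/4*(d["extrinsics"]@np.r_[p,1])[2]/d["fx"],totool(o,np.r_[p[:2],.2])/.05)
m=cv2.inRange(cv2.cvtColor(im,40),(60,90,30),(85,255,255));m[:,360:]=0
c=max(cv2.findContours(m,0,2)[0],key=cv2.contourArea);b=cv2.boxPoints(cv2.minAreaRect(c));q=np.array([cast(d,k,.022) for k in b]);print(q.round(3),"ctr",q.mean(0))
E
```

```text
325.375 179.375 26.55 [ 0.599452   -0.04131614  0.134     ] rad 0.0633365956543707 [ 1.67838275 -3.48565687  0.56413401]
342.375 177.875 25.05 [ 0.60290268 -0.08187598  0.134     ] rad 0.05975374213301459 [ 1.74381378 -2.67417553  0.55966656]
324.375 168.875 30.95 [ 0.62476123 -0.03905644  0.134     ] rad 0.07398848511336828 [ 2.18476013 -3.52860676  0.5657629 ]
[[ 0.568  0.325  0.022]
 [ 0.618  0.324  0.022]
 [ 0.601 -0.005  0.022]
 [ 0.551 -0.003  0.022]] ctr [0.58453729 0.16009919 0.022     ]
```

play_rows(
  series=[
    [0.3,[0.42,-0.9,0],[0,0,0]],
    [0.3,[0.42,-0.9,0],[0,0,0]],
    [0.3,[0.42,-0.9,0],[0,0,0]],
    [0.3,[0.42,-0.88,0],[0,0,0]],
    [0.3,[0,0,0],[0,0,0]],
    [0.3,[0,0,0.5],[0,0,0]],
    [0.3,[0,0,0.4],[0,0,0]],
    [0.3,[0,0,0],[0,0,0]],
  ],
)

```text
t: 4.78
tool_pos: [0.5952, -0.0438, 0.1791]
tool_rot: [-3.141, 0.001, 0.009]
contact_force: [-0.7, 0.9, -4.5]
opening: 0.0585
grip_force: 36.0
```

```bash
python3 - <<'E'
from h import *
o=ctrl.get_obs();print(o["t"],o["tool_pos"],o["contact_force"])
im=imaging.get_image("side")["color"];t=imaging.get_image("top")["color"]
a=cv2.resize(im[130:270,280:430],None,fx=3,fy=3,interpolation=2);b=cv2.resize(t[140:230,260:380],None,fx=2.8,fy=2.8,interpolation=2)
c=np.zeros((420,450+b.shape[1],3),np.uint8);c[:,:450]=a;c[:b.shape[0],450:]=b;cv2.imwrite("pics/p1.png",c)
E
```

```text
4.775 [ 0.59522452 -0.04381546  0.17905853] [-0.68583284  0.85249144 -4.48145041]
```

View pics/p1.png

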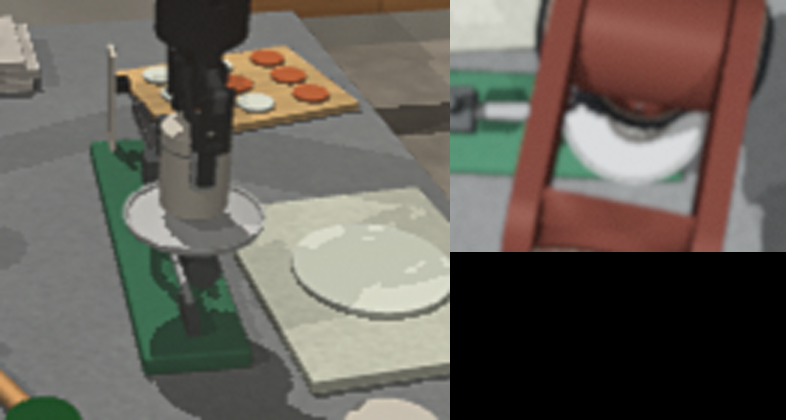

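The tub hangs centred about 15–20 mm above the pan, with the pan around (193,215) in the crop. I'll lower it slowly.

play_rows(
  series=[
    [0.3,[0.04,0,0.1],[0,0,0]],
    [0.3,[0,0,0.08],[0,0,0]],
    [0.3,[0,0,0.04],[0,0,0]],
    [0.3,[0,0,0.04],[0,0,0]],
    [0.3,[0,0,0.04],[0,0,0]],
    [0.3,[0,0,0.04],[0,0,0]],
    [0.3,[0,0,0],[0,0,0]],
  ],
)

```text
t: 5.75
tool_pos: [0.5992, -0.0433, 0.1651]
tool_rot: [-3.142, -0.001, 0.001]
contact_force: [-0.7, 0.5, -4.5]
opening: 0.0586
grip_force: 36.2
```

play_rows(
  series=[
    [0.3,[0,0,0.04],[0,0,0]],
    [0.3,[0,0,0.04],[0,0,0]],
    [0.3,[0,0,0.04],[0,0,0]],
    [0.3,[0,0,0],[0,0,0]],
  ],
)

```text
t: 6.25
tool_pos: [0.5993, -0.0433, 0.1591]
tool_rot: [-3.141, -0.001, 0.0]
contact_force: [-0.0, -1.3, -5.0]
opening: 0.059
grip_force: 36.3
```

play_rows(
  series=[
    [0.3,[0,0,0.04],[0,0,0]],
    [0.3,[0,0,0.04],[0,0,0]],
    [0.3,[0,0,0],[0,0,0]],
  ],
)

```text
t: 6.62
tool_pos: [0.5993, -0.0433, 0.1551]
tool_rot: [-3.141, -0.001, 0.0]
contact_force: [0.2, -0.1, -3.6]
opening: 0.059
grip_force: 36.3
```

play_rows(
  series=[
    [0.3,[0,0,0.03],[0,0,0]],
    [0.3,[0,0,0],[0,0,0]],
    [0.3,[0,0,0],[0,0,0]],
  ],
)

```text
t: 7.0
tool_pos: [0.5993, -0.0433, 0.1538]
tool_rot: [-3.141, -0.001, 0.0]
contact_force: [-0.3, 0.9, -2.8]
opening: 0.0588
grip_force: 36.4
```

play_rows(
  series=[
    [0.3,[0,0,0.03],[0,0,0]],
    [0.3,[0,0,0],[0,0,0]],
    [0.3,[0,0,0],[0,0,0]],
  ],
)

```text
t: 7.38
tool_pos: [0.5994, -0.0432, 0.1523]
tool_rot: [-3.141, -0.001, -0.0]
contact_force: [-0.2, 1.2, -3.3]
opening: 0.0587
grip_force: 36.4
```

play_rows(
  series=[
    [0.3,[0,0,0.02],[0,0,0]],
    [0.3,[0,0,0],[0,0,0]],
    [0.3,[0,0,0],[0,0,0]],
  ],
)

```text
t: 7.75
tool_pos: [0.5995, -0.0433, 0.1517]
tool_rot: [-3.141, -0.001, -0.001]
contact_force: [-0.4, 1.5, -1.5]
opening: 0.0589
grip_force: 36.5
```

play_rows(
  series=[
    [0.3,[0,0,0.02],[0,0,0]],
    [0.3,[0,0,0],[0,0,0]],
    [0.3,[0,0,0],[0,0,0]],
  ],
)

```text
t: 8.12
tool_pos: [0.5996, -0.0433, 0.1516]
tool_rot: [-3.142, -0.001, -0.001]
contact_force: [-3.9, 1.6, 6.1]
opening: 0.0592
grip_force: 37.1
```

The tub is on the pan and the beam is at its stop. I'll ease off slightly and release.

play_rows(
  series=[
    [0.3,[0,0,-0.014],[0,0,0]],
    [0.3,[0,0,0],[0,0,0]],
    [0.75,[0,0,0],[0,0,0]],
    [0.85,[0,0,0],[0,0,0]],
    [0.9,[0,0,0],[0,0,0]],
    [0.9,[0,0,0],[0,0,0]],
  ],
)

```text
t: 8.88
tool_pos: [0.5994, -0.0435, 0.1509]
tool_rot: [3.141, 0.001, 0.0]
contact_force: [-0.4, 0.8, -0.1]
opening: 0.0766
grip_force: 0.0
```

play_rows(
  series=[
    [0.9,[0,0,-0.2],[0,0,0]],
    [0.9,[0,0,-0.6],[0,0,0]],
    [0.9,[0,0,-0.8],[0,0,0]],
    [0.9,[0,0,-0.6],[0,0,0]],
    [0.4,[0,-0.9,0],[0,0,0]],
    [0.3,[0,-0.9,0],[0,0,0]],
    [0.3,[0,-0.9,0],[0,0,0]],
    [0.3,[0,-0.3,0],[0,0,0]],
  ],
)

```text
t: 9.88
tool_pos: [0.5992, 0.1087, 0.262]
tool_rot: [-3.142, -0.005, -0.002]
contact_force: [-0.1, -0.3, 0.6]
opening: 0.0258
grip_force: 0.0
```

```bash
python3 - <<'E'
from h import *
o=ctrl.get_obs();print(o["t"],o["tool_pos"],o["opening"],o["contact_force"])
im=imaging.get_image("side")["color"];w=imaging.get_image("wrist")["color"]
a=cv2.resize(im[130:270,300:420],None,fx=3,fy=3,interpolation=2);b=cv2.resize(w,(427,267))
c=np.zeros((420,360+427,3),np.uint8);c[:,:360]=a;c[:267,360:]=b;cv2.imwrite("pics/p2.png",c)
E
```

```text
9.875 [0.59919721 0.10871197 0.26195833] 0.025783491938007823 [-0.12965495 -0.26115258  0.57474849]
```

View pics/p2.png

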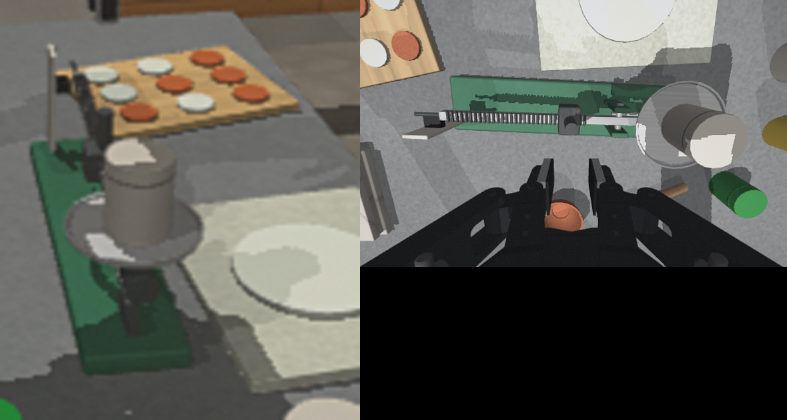

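The tub stands free on the pan, near (140,190) in the left crop. In the wrist crop the poise is around (568,118). Next I'll measure the knob and the pointer region more closely.

```bash
python3 - <<'E'
from h import *
o=ctrl.get_obs();d=imaging.get_image("wrist");w=d["color"];T=wristT(o,d)
P=lambda p:proj({**d,"extrinsics":np.linalg.inv(T)},p).round(0)
print("expect knob",P((.598,.104,.16)),"blockmid",P((.598,.104,.117)))
np.save("w.npy",w)
a=cv2.resize(w[140:215,270:365],None,fx=5,fy=5,interpolation=2);b=cv2.resize(w[140:215,50:130],None,fx=4,fy=4,interpolation=2)
c=np.zeros((375,475+320,3),np.uint8);c[:,:475]=a;c[:300,475:]=b;cv2.imwrite("pics/p3.png",c)
print(cast(d,(298,172),.12,T))
E
```

```text
expect knob [322. 201.] blockmid [321. 188.]
[0.61364227 0.12539865 0.12      ]
```

View pics/p3.png

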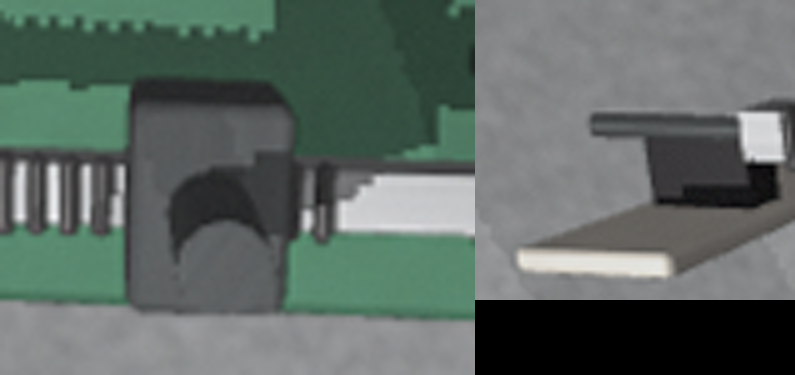

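The knob's top centre is at wrist pixel (315,194). The pointer's end is at (79,171), with the index plate just below it in the picture.

```bash
python3 - <<'E'
from h import *
o=ctrl.get_obs();d=imaging.get_image("wrist");T=wristT(o,d)
k=cast(d,(315,193.6),.164,T);t=cast(d,(79.3,170.8),.12,T);print(k,t,o["tool_pos"]);print(totool(o,(k[0],k[1],.144))/.05)
E
```

```text
[0.60488212 0.10839245 0.164     ] [0.61447808 0.32437263 0.12      ] [0.5993721  0.10651058 0.26146519]
[ 0.1089405  -0.03919477  2.349337  ]
```

play_rows(
  series=[
    [0.3,[0.11,-0.04,0.5],[0,0,0]],
    [0.3,[0,0,0.5],[0,0,0]],
    [0.3,[0,0,0.5],[0,0,0]],
    [0.3,[0,0,0.4],[0,0,0]],
    [0.3,[0,0,0.3],[0,0,0]],
    [0.3,[0,0,0.2],[0,0,0]],
    [0.3,[0,0,0.05],[0,0,0]],
    [0.3,[0,0,0],[0,0,0]],
  ],
)

```text
t: 11.08
tool_pos: [0.6051, 0.1087, 0.1391]
tool_rot: [-3.142, -0.001, -0.001]
contact_force: [0.9, 0.1, 1.1]
opening: 0.0258
grip_force: 0.0
```

play_rows(
  series=[
    [0.3,[0,-0.06,0],[0,0,0]],
    [0.3,[0,-0.06,0],[0,0,0]],
    [0.3,[0.01,-0.06,0],[0,0,0]],
    [0.3,[0,-0.06,0],[0,0,0]],
    [0.3,[0,-0.06,0],[0,0,0]],
    [0.3,[0.01,-0.06,0],[0,0,0]],
  ],
)

```text
t: 11.82
tool_pos: [0.6058, 0.1262, 0.1385]
tool_rot: [3.14, 0.0, -0.0]
contact_force: [-1.0, -6.2, -1.4]
opening: 0.0256
grip_force: 3.3
```

play_rows(
  series=[
    [0.3,[0,-0.08,0],[0,0,0]],
    [0.3,[0.01,-0.08,0],[0,0,0]],
    [0.3,[0,-0.08,0],[0,0,0]],
    [0.3,[0.01,-0.08,0],[0,0,0]],
    [0.3,[0,-0.08,0],[0,0,0]],
    [0.3,[0.01,-0.08,0],[0,0,0]],
    [0.3,[0,-0.08,0],[0,0,0]],
    [0.3,[0,-0.08,0],[0,0,0]],
  ],
)

```text
t: 12.82
tool_pos: [0.607, 0.1578, 0.1381]
tool_rot: [3.139, 0.001, -0.001]
contact_force: [1.6, -9.0, -4.0]
opening: 0.0258
grip_force: 4.3
```

play_rows(
  series=[
    [0.3,[0,-0.08,0],[0,0,0]],
    [0.3,[0.01,-0.08,0],[0,0,0]],
    [0.3,[0,-0.08,0],[0,0,0]],
    [0.3,[0.01,-0.08,0],[0,0,0]],
    [0.3,[0,-0.08,0],[0,0,0]],
    [0.3,[0.01,-0.08,0],[0,0,0]],
    [0.3,[0,0.1,0],[0,0,0]],
    [0.3,[0,0,0],[0,0,0]],
  ],
)

```text
t: 13.82
tool_pos: [0.6091, 0.1784, 0.1392]
tool_rot: [-3.14, -0.001, -0.002]
contact_force: [-1.1, 0.9, 0.2]
opening: 0.0253
grip_force: 0.0
```

play_rows(
  series=[
    [0.3,[0,0,-0.4],[0,0,0]],
    [0.3,[0,0,-0.9],[0,0,0]],
    [0.3,[0.4,-0.6,-0.8],[0,0,0]],
    [0.3,[0.7,-0.9,0],[0,0,0]],
    [0.3,[0.7,-0.9,0],[0,-0.94,0]],
    [0.3,[0,0,0],[0,-0.94,0]],
    [0.3,[0,0,0],[0,-0.94,0]],
    [0.3,[0,0,0],[0,-0.94,0]],
  ],
)

```text
t: 14.82
tool_pos: [0.6992, 0.2984, 0.2461]
tool_rot: [-3.033, -0.003, 0.816]
contact_force: [0.2, 0.6, 0.2]
opening: 0.0257
grip_force: 0.0
```

```bash
cat > see.py <<'E'
from h import *
import sys
o=ctrl.get_obs();d=imaging.get_image("wrist");T=wristT(o,d)
print(o["t"],np.round(o["tool_pos"],4),np.round(o["tool_rot"],3))
Q={**d,"extrinsics":np.linalg.inv(T)}
for z in(.08,.1,.12): print(z,proj(Q,(.6145,.324,z)).round(1))
u,v=proj(Q,(.6145,.324,.1)).astype(int)
np.save("w.npy",d["color"]);cv2.imwrite("pics/%s.png"%sys.argv[1],cv2.resize(d["color"][max(0,v-70):v+80,max(0,u-60):u+140],None,fx=4,fy=4,interpolation=2));print(u,v)
E
python3 see.py q1
```

```text
14.825 [0.6992 0.2984 0.2461] [-3.033e+00 -3.000e-03  8.160e-01]
0.08 [293.  168.1]
0.1 [291.9 180.9]
0.12 [290.8 194.9]
291 180
```

View pics/q1.png

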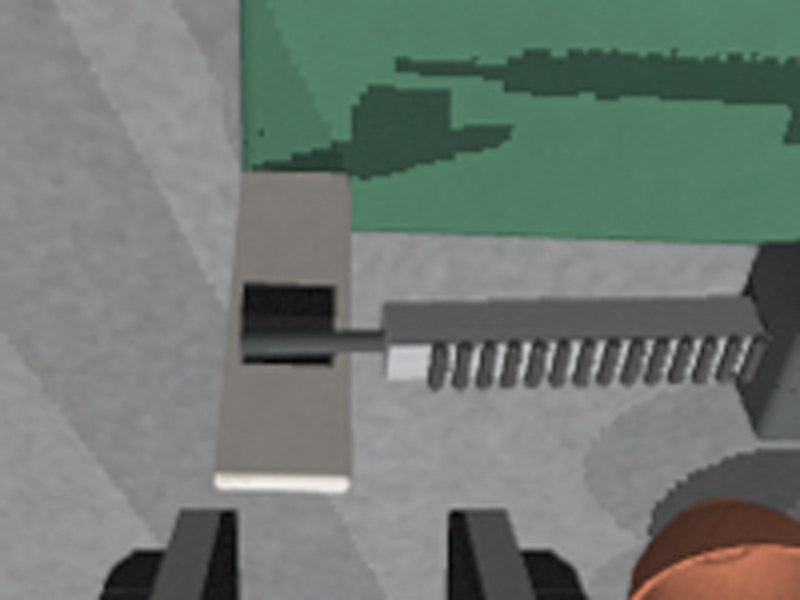

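The index plate's black block spans crop rows 283–363, and the picture is upside down, so up is toward the bottom. The pointer tip at (242,340) works out to z ≈ 0.12, so the pointer is still high. The poise has to go further out.

play_rows(
  series=[
    [0.3,[0,0,0],[0,0.94,0]],
    [0.3,[0,0,0],[0,0.94,0]],
    [0.3,[0,0,0],[0,0.94,0]],
    [0.3,[0,0,0],[0,0.94,0]],
    [0.3,[-0.7,0.9,0],[0,0,0]],
    [0.3,[-0.7,0.9,0],[0,0,0]],
    [0.3,[-0.4,0.6,0],[0,0,0]],
    [0.3,[0,0,0],[0,0,0]],
  ],
)

```text
t: 15.88
tool_pos: [0.608, 0.1765, 0.2457]
tool_rot: [-3.141, 0.002, -0.006]
contact_force: [-0.1, 1.0, 0.1]
opening: 0.0258
grip_force: 0.0
```

```bash
python3 - <<'E'
from h import *
o=ctrl.get_obs();d=imaging.get_image("wrist");w=d["color"];T=wristT(o,d)
print(np.round(o["tool_pos"],4),np.round(o["tool_rot"],3))
Q={**d,"extrinsics":np.linalg.inv(T)};u,v=proj(Q,(.608,.1775,.164)).astype(int);print(u,v)
cv2.imwrite("pics/k2.png",cv2.resize(w[v-60:v+60,u-80:u+80],None,fx=5,fy=5,interpolation=2))
E
```

```text
[0.608  0.1765 0.2457] [-3.141e+00  2.000e-03 -6.000e-03]
316 206
```

View pics/k2.png

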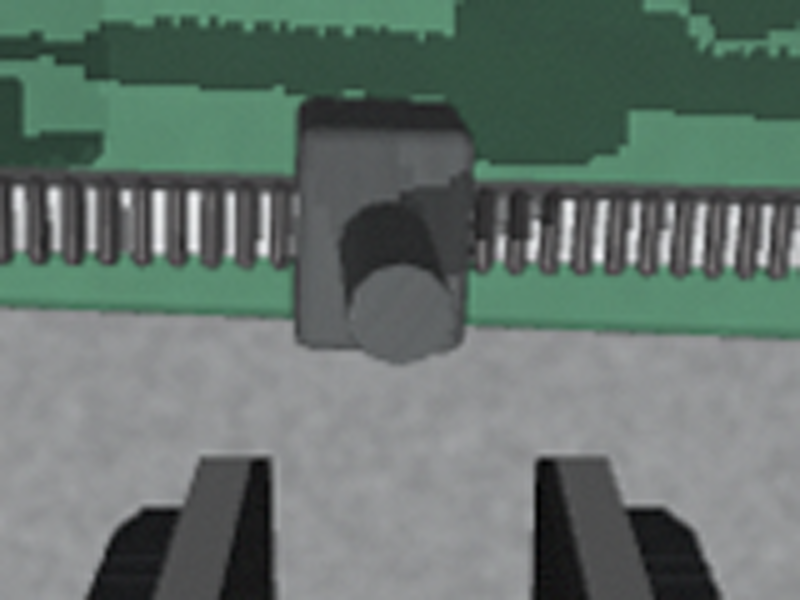

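The knob at (400,312) sits centred between the fingers. I'll go down and push about 30 mm further.

play_rows(
  series=[
    [0.3,[0,0,0.6],[0,0,0]],
    [0.3,[0,0,0.6],[0,0,0]],
    [0.3,[0,0,0.5],[0,0,0]],
    [0.3,[0,0,0.3],[0,0,0]],
    [0.3,[0,0,0.14],[0,0,0]],
    [0.3,[0,-0.06,0],[0,0,0]],
    [0.3,[0,-0.06,0],[0,0,0]],
    [0.3,[0.01,-0.06,0],[0,0,0]],
  ],
)

```text
t: 16.92
tool_pos: [0.6094, 0.1858, 0.1371]
tool_rot: [3.139, 0.001, 0.001]
contact_force: [-0.5, -6.5, -3.3]
opening: 0.0254
grip_force: 3.7
```

play_rows(
  series=[
    [0.3,[0,-0.08,0],[0,0,0]],
    [0.3,[0.01,-0.08,0],[0,0,0]],
    [0.3,[0,-0.08,0],[0,0,0]],
    [0.3,[0.01,-0.08,0],[0,0,0]],
    [0.3,[0,-0.08,0],[0,0,0]],
    [0.3,[0,-0.08,0],[0,0,0]],
    [0.3,[0,0.1,0],[0,0,0]],
    [0.3,[0,0,0],[0,0,0]],
  ],
)

```text
t: 17.92
tool_pos: [0.6104, 0.2062, 0.1372]
tool_rot: [-3.14, -0.001, -0.002]
contact_force: [-0.4, 0.7, -0.4]
opening: 0.0256
grip_force: 0.0
```

play_rows(
  series=[
    [0.3,[0,0,-0.4],[0,0,0]],
    [0.3,[0,0,-0.9],[0,0,0]],
    [0.3,[0.4,0,-0.8],[0,0,0]],
    [0.3,[0.7,-0.9,0],[0,0,0]],
    [0.3,[0.7,-0.84,0],[0,-0.94,0]],
    [0.3,[0,0,0],[0,-0.94,0]],
    [0.3,[0,0,0],[0,-0.94,0]],
    [0.3,[0,0,0],[0,-0.94,0]],
  ],
)

```text
t: 18.92
tool_pos: [0.7007, 0.2933, 0.2441]
tool_rot: [-3.033, -0.003, 0.817]
contact_force: [0.3, 0.1, 0.3]
opening: 0.0258
grip_force: 0.0
```

```bash
python3 - <<'E'
from h import *
w=np.load("w.npy");g=cv2.cvtColor(w,6)
print("old",g[175:205,323:325].mean(1).round().astype(int).tolist())
E
cat > tip.py <<'E'
from h import *
o=ctrl.get_obs();d=imaging.get_image("wrist");Q={**d,"extrinsics":np.linalg.inv(wristT(o,d))};g=cv2.cvtColor(d["color"],6)
print(o["t"],np.round(o["tool_pos"],4),np.round(o["tool_rot"],3))
P=[proj(Q,(.6143,.3153,z)) for z in(.08,.1,.12)];print(np.round(P,1).tolist())
c=int(round(P[1][0]));print(c,g[160:205,c-1:c+2].mean(1).round().astype(int).tolist())
np.save("w2.npy",d["color"])
E
python3 tip.py
```

```text
old [141, 140, 142, 142, 145, 148, 149, 147, 146, 146, 148, 148, 151, 148, 144, 144, 150, 100, 52, 62, 78, 88, 91, 137, 150, 148, 146, 148, 146, 147]
18.925 [0.7007 0.2933 0.2441] [-3.033e+00 -3.000e-03  8.170e-01]
[[296.3, 170.5], [295.4, 183.5], [294.4, 197.6]]
295 [121, 122, 123, 123, 123, 124, 123, 124, 122, 121, 121, 120, 119, 120, 120, 121, 121, 121, 120, 119, 118, 119, 125, 73, 20, 24, 24, 22, 23, 24, 23, 31, 36, 36, 36, 38, 49, 64, 78, 89, 97, 57, 16, 84, 118]
```

```bash
cat > tip.py <<'E'
from h import *
o=ctrl.get_obs();d=imaging.get_image("wrist");Q={**d,"extrinsics":np.linalg.inv(wristT(o,d))};g=cv2.cvtColor(d["color"],6).astype(float)
print(o["t"],np.round(o["tool_pos"],4),np.round(o["tool_rot"],3))
for y in(.306,.304,.302,.300,.298,.296,.294):
    P=[proj(Q,(.6143-(.324-y)*.044,y,z)) for z in(.1,.12)];c=int(round(P[0][0]));v0=int(P[0][1])
    col=g[v0-25:v0+27,c-1:c+2].mean(1);dk=np.where(col<110)[0]
    z=.1+.02*(dk.mean()+v0-25-P[0][1])/(P[1][1]-P[0][1]) if len(dk) else None
    print(y,c,len(dk),z)
np.save("w2.npy",d["color"])
E
python3 tip.py
```

```text
18.975 [0.7014 0.2922 0.2393] [ 3.03e+00 -1.00e-03 -8.27e-01]
0.306 303 21 0.11277619749661745
0.304 305 21 0.11268785578311034
0.302 307 21 0.11259954926151197
0.3 309 14 0.11113229425310445
0.298 311 7 0.1179390019009191
0.296 313 9 0.1036011952350239
0.294 315 11 0.09607472696578544
```

play_rows(
  series=[
    [0.3,[0,0,0],[0,0,0]],
    [0.3,[0,0,0],[0,0,0]],
    [0.3,[0,0,0],[0,0,0]],
  ],
)

```text
t: 19.4
tool_pos: [0.6998, 0.2931, 0.2437]
tool_rot: [-3.035, -0.002, 0.811]
contact_force: [0.1, -0.0, -0.6]
opening: 0.0258
grip_force: 0.0
```

```bash
sed -i 's/for y in.*:/for y in(.3,.299,.298,.297,.2965):/' tip.py; python3 tip.py
```

```text
19.4 [0.6998 0.2931 0.2437] [-3.035e+00 -2.000e-03  8.110e-01]
0.3 310 14 0.11051604308595227
0.299 311 6 0.11825455374226851
0.298 312 6 0.11820612495137409
0.297 313 6 0.11815770687594007
0.2965 314 9 0.10200947317577799
```

play_rows(
  series=[
    [0.3,[0,0,0],[0,0.94,0]],
    [0.3,[0,0,0],[0,0.94,0]],
    [0.3,[0,0,0],[0,0.94,0]],
    [0.3,[0,0,0],[0,0.94,0]],
    [0.3,[-0.7,0.84,0],[0,0,0]],
    [0.3,[-0.7,0.9,0],[0,0,0]],
    [0.3,[-0.4,0,0.3],[0,0,0]],
    [0.3,[0,0,0.3],[0,0,0]],
  ],
)

```text
t: 20.45
tool_pos: [0.6093, 0.2055, 0.2123]
tool_rot: [-3.141, -0.001, -0.003]
contact_force: [0.6, -0.7, -0.4]
opening: 0.0255
grip_force: 0.0
```

play_rows(
  series=[
    [0.3,[0,0,0.3],[0,0,0]],
    [0.3,[0,0,0.6],[0,0,0]],
    [0.3,[0,0,0.4],[0,0,0]],
    [0.3,[0,0,0.2],[0,0,0]],
    [0.3,[0,-0.06,0],[0,0,0]],
    [0.3,[0,-0.06,0],[0,0,0]],
    [0.3,[0.01,-0.06,0],[0,0,0]],
  ],
)

```text
t: 21.32
tool_pos: [0.6107, 0.2137, 0.1368]
tool_rot: [3.139, 0.0, -0.001]
contact_force: [-0.6, -1.9, -0.4]
opening: 0.0257
grip_force: 0.5
```

play_rows(
  series=[
    [0.3,[0,-0.08,0],[0,0,0]],
    [0.3,[0.01,-0.08,0],[0,0,0]],
    [0.3,[0,-0.08,0],[0,0,0]],
    [0.3,[0.01,-0.08,0],[0,0,0]],
    [0.3,[0,-0.08,0],[0,0,0]],
    [0.3,[0,0.1,0],[0,0,0]],
    [0.3,[0,0,0],[0,0,0]],
  ],
)

```text
t: 22.2
tool_pos: [0.6123, 0.2303, 0.1376]
tool_rot: [-3.14, -0.001, -0.003]
contact_force: [-0.4, -0.4, -0.5]
opening: 0.0257
grip_force: 0.0
```

play_rows(
  series=[
    [0.3,[0,0,-0.4],[0,0,0]],
    [0.3,[0,0,-0.9],[0,0,0]],
    [0.3,[0.4,0,-0.8],[0,0,0]],
    [0.3,[0.7,-0.7,0],[0,0,0]],
    [0.3,[0.7,-0.58,0],[0,-0.94,0]],
    [0.3,[0,0,0],[0,-0.94,0]],
    [0.3,[0,0,0],[0,-0.94,0]],
    [0.3,[0,0,0],[0,-0.94,0]],
  ],
)

```text
t: 23.2
tool_pos: [0.7023, 0.2942, 0.2442]
tool_rot: [-3.033, -0.002, 0.816]
contact_force: [-0.3, -0.1, -0.6]
opening: 0.0253
grip_force: 0.0
```

play_rows(
  series=[
    [0.3,[0,0,0],[0,0,0]],
    [0.3,[0,0,0],[0,0,0]],
    [0.3,[0,0,0],[0,0,0]],
  ],
)

```text
t: 23.58
tool_pos: [0.7014, 0.2942, 0.2441]
tool_rot: [-3.035, -0.002, 0.809]
contact_force: [0.1, 0.2, 0.4]
opening: 0.0259
grip_force: 0.0
```

```bash
python3 tip.py
```

```text
23.575 [0.7014 0.2942 0.2441] [-3.035e+00 -2.000e-03  8.090e-01]
0.3 311 16 0.09976772952531815
0.299 312 6 0.09279938363577238
0.298 313 6 0.09275109177764505
0.297 314 6 0.09270281002956131
0.2965 315 9 0.08502939740458683
```

The pointer is now about 7 mm low, close to one notch. I'll go back and nudge the poise one notch inward.

play_rows(
  series=[
    [0.3,[0,0,0],[0,0.94,0]],
    [0.3,[0,0,0],[0,0.94,0]],
    [0.3,[0,0,0],[0,0.94,0]],
    [0.3,[0,0,0],[0,0.94,0]],
    [0.3,[-0.7,0.58,0],[0,0,0]],
    [0.3,[-0.7,0.7,0],[0,0,0]],
    [0.3,[-0.4,0,0.3],[0,0,0]],
    [0.3,[0,0,0.3],[0,0,0]],
  ],
)

```text
t: 24.62
tool_pos: [0.6107, 0.2297, 0.2129]
tool_rot: [-3.141, -0.002, -0.005]
contact_force: [-0.2, 0.3, 0.1]
opening: 0.0254
grip_force: 0.0
```

play_rows(
  series=[
    [0.3,[0,0,0.3],[0,0,0]],
    [0.3,[0,0,0.6],[0,0,0]],
    [0.3,[0,0,0.4],[0,0,0]],
    [0.3,[0,0,0.2],[0,0,0]],
    [0.3,[0,0.04,0],[0,0,0]],
    [0.3,[0,0.04,0],[0,0,0]],
    [0.3,[0,0,0],[0,0,0]],
  ],
)

```text
t: 25.5
tool_pos: [0.6119, 0.2268, 0.1382]
tool_rot: [-3.139, -0.001, -0.002]
contact_force: [-3.5, 3.1, 0.9]
opening: 0.0256
grip_force: 2.1
```

play_rows(
  series=[
    [0.3,[0,0.02,0],[0,0,0]],
    [0.3,[0,0,0],[0,0,0]],
  ],
)

```text
t: 25.75
tool_pos: [0.6119, 0.2265, 0.1384]
tool_rot: [-3.138, -0.002, -0.002]
contact_force: [-2.6, 6.7, 2.0]
opening: 0.0258
grip_force: 3.1
```

play_rows(
  series=[
    [0.3,[0,0.02,0],[0,0,0]],
    [0.3,[0,0,0],[0,0,0]],
  ],
)

```text
t: 26.0
tool_pos: [0.6119, 0.2262, 0.1387]
tool_rot: [-3.136, -0.002, -0.003]
contact_force: [-3.7, 8.6, 1.4]
opening: 0.0257
grip_force: 4.1
```

play_rows(
  series=[
    [0.3,[0,0.015,0],[0,0,0]],
    [0.3,[0,0,0],[0,0,0]],
  ],
)

```text
t: 26.25
tool_pos: [0.6119, 0.2244, 0.1384]
tool_rot: [-3.139, -0.002, -0.002]
contact_force: [-1.3, 2.7, 0.2]
opening: 0.0258
grip_force: 1.4
```

play_rows(
  series=[
    [0.3,[0,0.015,0],[0,0,0]],
    [0.3,[0,0,0],[0,0,0]],
  ],
)

```text
t: 26.5
tool_pos: [0.6124, 0.2217, 0.1373]
tool_rot: [3.141, 0.0, 0.003]
contact_force: [0.5, 1.4, 0.2]
opening: 0.0254
grip_force: 0.4
```

The force peaked at 8.6 N and then dropped, with 5 mm of travel, so that was one click. I'll back off and look again.

play_rows(
  series=[
    [0.3,[0,-0.09,0],[0,0,0]],
    [0.3,[0,0,0],[0,0,0]],
    [0.3,[0,0,-0.4],[0,0,0]],
    [0.3,[0,0,-0.9],[0,0,0]],
    [0.3,[0.4,0,-0.8],[0,0,0]],
    [0.3,[0.7,-0.7,0],[0,0,0]],
    [0.3,[0.7,-0.64,0],[0,-0.94,0]],
    [0.3,[0,0,0],[0,-0.94,0]],
  ],
)

```text
t: 27.5
tool_pos: [0.7026, 0.2956, 0.2418]
tool_rot: [-3.114, -0.004, 0.416]
contact_force: [-0.2, 0.4, -0.4]
opening: 0.0252
grip_force: 0.0
```

play_rows(
  series=[
    [0.3,[0,0,0],[0,-0.94,0]],
    [0.3,[0,0,0],[0,-0.94,0]],
    [0.3,[0,0,0],[0,0,0]],
    [0.3,[0,0,0],[0,0,0]],
    [0.3,[0,0,0],[0,0,0]],
  ],
)

```text
t: 28.12
tool_pos: [0.7013, 0.2941, 0.244]
tool_rot: [-3.035, -0.002, 0.809]
contact_force: [-0.1, -0.1, 1.0]
opening: 0.0254
grip_force: 0.0
```

```bash
python3 tip.py; python3 - <<'E'
from h import *
w=np.load("w2.npy");o=ctrl.get_obs();d=imaging.get_image("wrist");T=wristT(o,d);Q={**d,"extrinsics":np.linalg.inv(T)}
u,v=proj(Q,(.6145,.324,.1)).astype(int)
s=imaging.get_image("side")["color"]
a=cv2.resize(w[v-60:v+60,u-30:u+80],None,fx=4,fy=4,interpolation=2);b=cv2.resize(s[130:270,300:410],None,fx=3,fy=3,interpolation=2)
c=np.zeros((480,440+330,3),np.uint8);c[:,:440]=a;c[:420,440:]=b;cv2.imwrite("pics/f.png",c);print(u,v)
E
```

```text
28.125 [0.7013 0.2941 0.244 ] [-3.035e+00 -2.000e-03  8.090e-01]
0.3 311 10 0.10316057095226047
0.299 312 6 0.09984977233002747
0.298 313 6 0.09980163951387806
0.297 314 6 0.09975351687911269
0.2965 315 11 0.08676946967219348
287 184
```

View pics/f.png

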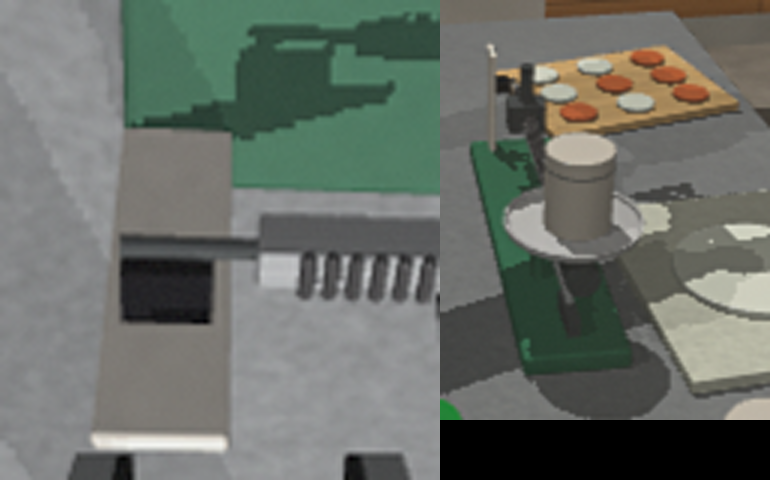

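The pointer now measures z ≈ 0.0998 against the level height of 0.100. The rod at crop row 246 sits in front of the block's face, and the tub stands upright on the pan near (580,190). I'm handing the job in.

```bash
python3 -c "
from station import ctrl
print(ctrl.finish_job())"
```

```text
the job is handed in; nothing more can be done
None
```

I handed the job in at about 28 s of the 72 s allowed: the small tub stands free and centred on the pan, and the pointer rests level with the index block to within about 1–2 mm by my camera measurement. The hand-in returned no verdict.

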